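Pack a vaccine carrier in layers

ROBOT

A 6-joint arm with a two-finger parallel gripper is mounted at the origin on the work surface. World frame = base frame: x ahead of the robot, y to its left, z up, the work surface at z = 0. Lengths are in m, angles in degrees, forces in N, time in s.
With the tool pointing down it reaches from about 0.325 to 0.85 m from the base axis. Payload 15.5 kg.
Tool frame: the origin (TCP) lies midway between the tips of the shut fingers; the grasp point (between the pads) lies 19 mm behind it; z points along the fingers, y is the line along which they close (so a half turn about z gives the same grasp; the last joint's range is limited). The gripper opens to 91 mm and grips with 3 to 60 N. Pads are 32 mm wide; open, the fingers measure 118 mm over their backs; the gripper's body (76 mm by 178 mm) begins 60 mm behind the grasp point.
Start: joints at [-68.726, 28.281, 77.091, -0, 74.628, -5.472], TCP at [0.281, -0.558, 0.214] pointing down, gripper open.
Joint ranges: [-166.48, 166.48], [-47.26, 123.95], [12.59, 153.08], [-70.14, 250.14], [6.76, 159.57], [-176.63, 176.63]. Speed limits (degrees/s): [108.29, 108.29, 147.25, 172.46, 172.46, 172.46].

INTERFACE

Orientations are given as a 3x3 rotation matrix whose columns are the frame's x, y, z axes.
In Python, from bench import ctrl gives the robot as it stands. The module is installed in compiled form; this text tells all that it offers. Calls block until the motion is done:
- ctrl.goto(position, orientation): joint-space move of the TCP to a pose.
- ctrl.move_l(position, vel=0.15, ori=None, contact_N=None): straight line of the TCP; ori=None keeps the orientation; vel is the mean speed in m/s. With contact_N (N) it stops when the force on the tool has changed by that much, and returns True; else False.
- ctrl.movej(angles): joint-space move.
- ctrl.command_gripper(opening): opening from 0.0 (shut) to 1.0 (fully open); the grip force is fixed at half the most; returns when the fingers have stopped.
- ctrl.sleep(seconds).
- ctrl.ik(position, orientation): joint angles nearest the present ones, or None.
- ctrl.read_camera(name): name is "side" or "top" or "wrist"; returns the picture (480x640x3 uint8, blue, green, red); there is no depth.
- ctrl.camera_params(name): a dict with "fx", "fy", "cx", "cy" (pixels), "pose" (4x4, takes a point from camera to world coordinates); the wrist camera has in their place "T_tool_cam" (4x4, takes a point from camera to tool coordinates, whose origin is the TCP and whose axes are the flange's). Camera axes: x right, y up, looking along -z (the intrinsics and any distortion apply to the point x, -y, -z); pixel columns grow to the right and rows downward; lengths in m; the calibration is good to about 2 mm. A picture is of the moment at which its call begins: read the wrist's pose just before it. camera_params takes no time and is no camera call.
A pose or a line that the arm cannot do raises ctrl.MotionError and nothing moves.
- ctrl.sign_off(): hands the job in; it is judged then, once.
Readings, each from a call of its own:
- ctrl.current_t(): time.
- ctrl.current_q(): joint angles.
- ctrl.current_dq(): joint speeds.
- ctrl.current_effort(): joint torques, N m.
- ctrl.current_tool_pos(): TCP position.
- ctrl.current_eef_rot(): TCP orientation.
- ctrl.current_contact_force(): force on the tool from outside, world axes, zero at the start.
- ctrl.current_wrist_torque(): the same for the moment, N m.
- ctrl.current_grip_width(): opening from 0.0 (shut) to 1.0 (fully open).
- ctrl.current_grasp_force(): force on a finger pad.
Only numpy, scipy, OpenCV 4.12 (cv2) and the standard library are available. Lean on these libraries where they do the work, as an engineer would, in place of code of your own. Each camera call takes 0.05 s, during which the arm holds its last target. There are 200 camera calls.

TASK

Pack the blue vaccine carrier for a visit: lay the light-blue cold pack flat on its floor first, then fit the orange divider plate over it, flat on the carrier's two end ledges with its fin up, then stand the carton with the green band upright on the divider, on either side of the fin. Set each thing down gently, do not drop it, and leave the purple-banded carton and the other things on the table where they are.

Things in the scene. Friction and masses are not known exactly. Their poses are not given: they have to be found in the camera images.
- carrier_in (a point): fixed open blue carrier, white inside, upright, somewhat turned: the centre of its inner floor, 12 mm above the table. x along its length, y across, z up. Inside 240 (x) by 140 (y) mm, walls 12 mm, rim 74 mm above this point. At each end a white ledge fills the last 18 mm of the length, full width, 44 mm high above the floor; 204 mm of floor are free between the ledges
- pack_center (a point): the loose light-blue rigid cold pack, a brick 170 (x, length) by 58 (y, width) by 40 (z, height) mm, about 0.4 kg, lying flat on the table; this point is its centre, 20 mm above its underside
- divider_fin (a point): loose orange divider, 0.2 kg: plate 230 (x) by 130 (y) by 5 mm, with a grip fin square on the middle of its upper face: 10 mm thick (x), 75 long (y), 40 high. This point: middle of the fin, 25 mm above the plate's underside; z: the plate's normal, fin side. Starts fin up on the sloped stand. Fits the carrier with 5 mm to spare per side, either way round; seated, the point is 69 mm above the inner floor
- carton_center (a point): the loose white carton with a green band and green top patch, 46 (x) by 64 (y) by 76 (z, height) mm, about 0.15 kg, standing upright on the table; this point is its centre, 38 mm above its underside. Each side of the fin the divider has 110 by 130 mm of room
- other_carton_center (a point): the carton to leave alone: same size and shape, but with a purple band and purple top patch; this point is its centre. The two cartons stand in either order, at least 85 mm apart between centres
- stand: fixed sloped aluminium stand carrying the divider at the start: board 254 by 150 mm, sloped 30 degrees, low edge away from the robot, so the divider's z leans 30 degrees from vertical, away from the robot, and its x runs down the slope; a 12 mm lip holds its low edge. Origin on the table under the board's middle, where the slope is 85 mm high; top edge 150 mm high; x axis level, to the low side
- vial: bystander: small glass jar, 32 mm across, 55 mm high; origin at the centre of its underside
- gel: bystander: bottle of hand gel, 64 mm across, 160 mm high; origin at the centre of its underside
- dish: bystander: steel bowl, 110 mm across, 40 mm high; origin at the centre of its underside
- logger: bystander: white temperature logger, 70 by 45 by 24 mm; origin at the centre of its underside
There are look-alikes about, which are no part of the job. Leave any red or yellow look-alike of the part that bears carton_center alone.

How it is judged (in metres and radians):
On the way, in this order (a step that is already met when the one before it is completed fails the run):
1. the cold pack lies flat on the carrier's floor, let go (x of pack_center in the frame of carrier_in between -0.06 and 0.06 m and y of pack_center in the frame of carrier_in between -0.06 and 0.06 m and z of pack_center in the frame of carrier_in between 0.015 and 0.025 m and angle between pack_center's own z axis and vertical below 0.1 rad and contact force between the fingers and pack below 0.1 N and linear speed of pack below 0.03 m/s), for 0.2 s.
2. the divider lies flat on both ledges over the pack, fin up, let go (x of pack_center in the frame of carrier_in between -0.06 and 0.06 m and y of pack_center in the frame of carrier_in between -0.06 and 0.06 m and z of pack_center in the frame of carrier_in between 0.015 and 0.025 m and angle between pack_center's own z axis and vertical below 0.1 rad and x of divider_fin in the frame of carrier_in between -0.02 and 0.02 m and y of divider_fin in the frame of carrier_in between -0.02 and 0.02 m and z of divider_fin in the frame of carrier_in between 0.065 and 0.073 m and angle between divider_fin's own z axis and vertical below 0.04 rad and contact force between the fingers and divider below 0.1 N and linear speed of divider below 0.03 m/s), for 0.2 s.
3. the green-banded carton stands upright on the divider, let go (x of pack_center in the frame of carrier_in between -0.06 and 0.06 m and y of pack_center in the frame of carrier_in between -0.06 and 0.06 m and z of pack_center in the frame of carrier_in between 0.015 and 0.025 m and angle between each of pack_center, carton_center's own z axis and vertical below 0.1 rad and x of divider_fin in the frame of carrier_in between -0.02 and 0.02 m and y of divider_fin in the frame of carrier_in between -0.02 and 0.02 m and z of divider_fin in the frame of carrier_in between 0.065 and 0.073 m and angle between divider_fin's own z axis and vertical below 0.04 rad and x of carton_center in the frame of carrier_in between -0.11 and 0.11 m and y of carton_center in the frame of carrier_in between -0.06 and 0.06 m and z of carton_center in the frame of carrier_in between 0.082 and 0.092 m and contact force between the fingers and carton below 0.1 N and linear speed of carton below 0.03 m/s), for 0.2 s.
At the end, for the whole second after the job is handed in: pack flat on the carrier floor (height within 5 mm, tilt < 0.1 rad); divider over it flat on both ledges, fin up (height within 4 mm, within 20 mm of the middle, tilt < 0.04); green carton upright on the divider in the carrier (height within 5 mm, tilt < 0.1); all at rest (x of pack_center in the frame of carrier_in between -0.06 and 0.06 m and y of pack_center in the frame of carrier_in between -0.06 and 0.06 m and z of pack_center in the frame of carrier_in between 0.015 and 0.025 m and angle between each of pack_center, carton_center's own z axis and vertical below 0.1 rad and x of divider_fin in the frame of carrier_in between -0.02 and 0.02 m and y of divider_fin in the frame of carrier_in between -0.02 and 0.02 m and z of divider_fin in the frame of carrier_in between 0.065 and 0.073 m and angle between divider_fin's own z axis and vertical below 0.04 rad and x of carton_center in the frame of carrier_in between -0.11 and 0.11 m and y of carton_center in the frame of carrier_in between -0.06 and 0.06 m and z of carton_center in the frame of carrier_in between 0.082 and 0.092 m and linear speed of each of pack, divider, carton below 0.03 m/s); the robot touches nothing.
It fails at once if another thing on the table is moved by more than 30 mm or tipped over (distance of any of other_carton_center, vial, gel, dish, logger from where it was at the start of the episode above 0.03 m or angle between any of other_carton_center, vial, gel, dish, logger's own z axis and vertical above 0.5 rad).
It fails at once if a thing is dropped into the carrier (let go, it falls into its place faster than 0.5 m/s, as from over 13 mm) ((x of pack_center in the frame of carrier_in between -0.12 and 0.12 m and y of pack_center in the frame of carrier_in between -0.07 and 0.07 m and z of pack_center in the frame of carrier_in between 0 and 0.06 m and linear speed of pack above 0.5 m/s and contact force between the fingers and pack below 0.1 N) or (x of divider_fin in the frame of carrier_in between -0.12 and 0.12 m and y of divider_fin in the frame of carrier_in between -0.07 and 0.07 m and z of divider_fin in the frame of carrier_in between 0 and 0.11 m and linear speed of divider above 0.5 m/s and contact force between the fingers and divider below 0.1 N) or (x of carton_center in the frame of carrier_in between -0.12 and 0.12 m and y of carton_center in the frame of carrier_in between -0.07 and 0.07 m and z of carton_center in the frame of carrier_in between 0 and 0.125 m and linear speed of carton above 0.5 m/s and contact force between the fingers and carton below 0.1 N)).
It also fails if it takes over 72 s, if anything falls off the work surface, if the arm or the gripper's body presses on something with over 40 N, if the wrist force passes 120 N, or if a joint passes its speed limit or range.

## Working session

There is one attempt and no reset: what is moved stays moved. The work goes in short steps, each a Python script; the robot and the scene stay as the last script left them, time stands still between calls to the robot, and variables do not carry over. Pictures are saved under pics/ and viewed, at most 10 in all, crops included, and the job is handed in when it is done.

```bash
mkdir -p pics
python3 - <<'E'
from bench import ctrl
import cv2,numpy as np
np.set_printoptions(precision=4,suppress=True)
for n in ["side","top"]:
    cv2.imwrite(f"pics/{n}0.png",ctrl.read_camera(n)); p=ctrl.camera_params(n); print(n,p)
print(ctrl.camera_params("wrist"))
print(ctrl.current_t(),ctrl.current_eef_rot())
E
```

```text
side {'fx': 544.4889854002539, 'fy': 544.4889854002539, 'cx': 327.48050545844166, 'cy': 242.5449566527322, 'pose': array([[-0.6974,  0.4392, -0.5663, -0.2473],
       [-0.7165, -0.4057,  0.5675,  0.8167],
       [ 0.0195,  0.8015,  0.5977,  0.9584],
       [ 0.    ,  0.    ,  0.    ,  1.    ]])}
top {'fx': 554.503111710943, 'fy': 554.503111710943, 'cx': 311.30112123797113, 'cy': 235.98859133844448, 'pose': array([[-0.0128,  0.9956, -0.0924,  0.4267],
       [-0.9999, -0.0128,  0.0001,  0.0314],
       [-0.0011,  0.0924,  0.9957,  1.5373],
       [ 0.    ,  0.    ,  0.    ,  1.    ]])}
{'fx': 386.56891198917066, 'fy': 386.56891198917066, 'cx': 316.4714670201733, 'cy': 243.05585566442412, 'T_tool_cam': array([[-0.0005,  0.9576,  0.2882,  0.0814],
       [ 1.    ,  0.0004,  0.0003, -0.0008],
       [ 0.0001,  0.2882, -0.9576, -0.1705],
       [ 0.    ,  0.    ,  0.    ,  1.    ]])}
0.1 [[ 0.893   0.45   -0.0004]
 [ 0.45   -0.893   0.0011]
 [ 0.0001 -0.0011 -1.    ]]
```

View pics/top0.png

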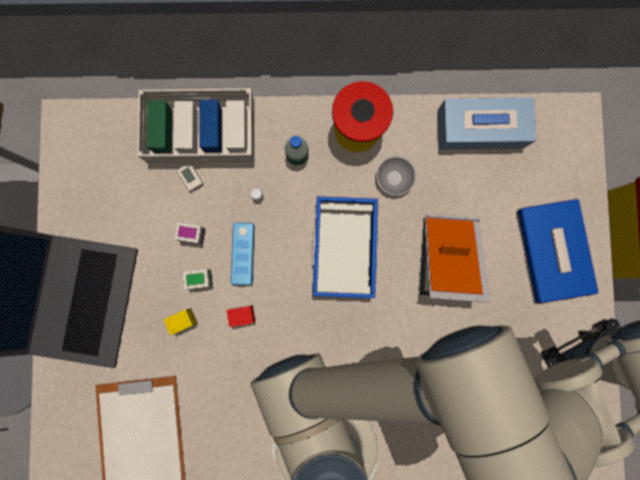

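View pics/side0.png

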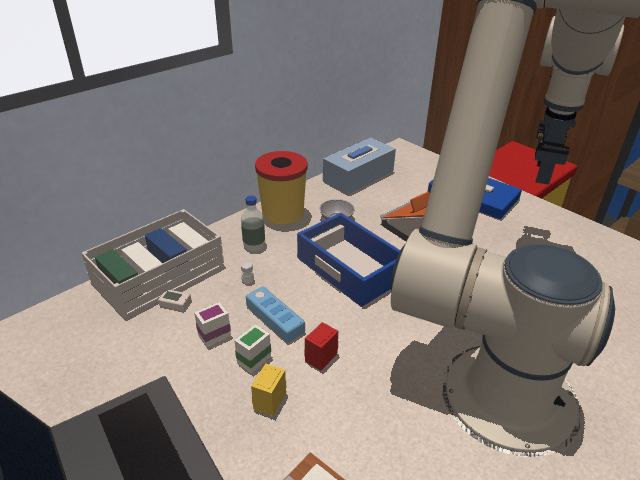

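```bash
cat > h.py <<'E'
from bench import ctrl
import cv2,numpy as np
np.set_printoptions(precision=4,suppress=True)
F=np.diag([1,-1,-1.])
def cam(n):
    """picture, K, camera-to-world (OpenCV axes)"""
    p=ctrl.camera_params(n)
    if n=="wrist":
        T=np.eye(4);T[:3,:3]=ctrl.current_eef_rot();T[:3,3]=ctrl.current_tool_pos();T=T@p["T_tool_cam"]
    else: T=np.array(p["pose"])
    K=np.array([[p["fx"],0,p["cx"]],[0,p["fy"],p["cy"]],[0,0,1]])
    im=ctrl.read_camera(n)
    return im,K,T[:3,:3]@F,T[:3,3]
def cast(px,K,R,c,z):
    px=np.atleast_2d(np.asarray(px,float)); d=np.c_[px,np.ones(len(px))]@np.linalg.inv(K).T@R.T
    return c+d*((z-c[2])/d[:,2])[:,None]
def mask(im,lo,hi,k=3):
    m=cv2.inRange(cv2.cvtColor(im,cv2.COLOR_BGR2HSV),np.array(lo),np.array(hi))
    return cv2.morphologyEx(m,cv2.MORPH_CLOSE,np.ones((k,k),np.uint8)) if k else m
def blobs(m,amin):
    cs,_=cv2.findContours(m,cv2.RETR_EXTERNAL,cv2.CHAIN_APPROX_NONE)
    return sorted([c for c in cs if cv2.contourArea(c)>amin],key=cv2.contourArea)[::-1]
def rect(c,K,R,cc,z):
    """contour -> min rectangle on plane z: centre, (long, short), yaw of long side mod 180"""
    w=cast(c.reshape(-1,2),K,R,cc,z)[:,:2]
    (x,y),(a,b),t=cv2.minAreaRect((w*1000).astype(np.float32))
    if a<b:a,b,t=b,a,t+90
    return np.array([x,y])/1000,(round(a,1),round(b,1)),(t+90)%180-90
BLUE=([108,150,40],[125,255,255]);PACK=([95,80,90],[107,255,255]);ORANGE=([3,180,60],[14,255,255]);GREEN=([60,120,50],[85,255,255])
PURPLE=([135,100,40],[165,255,255])
def down(yaw,tilt=0):
    """tool down; tool x at yaw (deg)"""
    a=np.radians(yaw);x=np.array([np.cos(a),np.sin(a),0]);z=np.array([0,0,-1.])
    return np.c_[x,np.cross(z,x),z]
E
python3 - <<'E'
from h import *
im=cv2.imread("pics/top0.png");_,K,R,c=cam("top")
for n,M,z,a in [("blue",BLUE,.086,400),("pack",PACK,.04,400),("orange",ORANGE,.09,300),("green",GREEN,.076,80),("purple",PURPLE,.076,80)]:
    for b in blobs(mask(im,*M),a): print(n,b.reshape(-1,2).mean(0),*rect(b,K,R,c,z))
E
```

```text
blue [345.0064 247.2283] [ 0.5319 -0.0573] (259.0, 159.3) -3.2142410278320312
blue [557.2333 250.9533] [ 0.5146 -0.6121] (248.9, 162.8) 8.572839736938477
pack [242.1935 253.7161] [0.5208 0.2186] (166.0, 56.0) -2.3096694946289062
pack [208.4322 123.0254] [0.8833 0.3115] (130.7, 47.2) 0.1677713543176651
pack [578.639  248.5634] [ 0.5255 -0.6898] (247.7, 50.8) 7.14932918548584
orange [453.0212 256.0466] [ 0.5056 -0.34  ] (202.7, 129.0) 2.1567015647888184
green [156.4417 124.4917] [0.8713 0.445 ] (128.0, 46.0) 0.6643485426902771
green [194.7111 278.7111] [0.4532 0.3393] (40.9, 23.8) -84.39512729644775
purple [186.9565 231.9783] [0.5772 0.3607] (43.5, 25.2) 82.90022277832031
```

Run:
```python
from h import *
import pickle
D={}
for n,p in [("div",(.53,-.34,.36)),("car",(.54,-.02,.32)),("pack",(.53,.22,.30))]:
    ctrl.goto(p,down(0)); D[n]=cam("wrist"); cv2.imwrite(f"pics/w_{n}.png",D[n][0]); print(n,ctrl.current_t(),ctrl.current_q())
pickle.dump(D,open("D.pkl","wb"))
cv2.imwrite("pics/all.png",cv2.resize(np.vstack([np.hstack([D["div"][0],D["car"][0]]),np.hstack([D["pack"][0],D["pack"][0]*0])]),(800,600)))
```

```text
div 1.5583 [-38.1976  23.2743  63.0201  -0.0125  93.7618  51.8418]
car 2.8333 [-8.5658 16.2659 79.63   -0.0158 84.0823 81.5114]
pack 3.8333 [ 16.4367  19.9732  77.155   -0.0238  82.8609 106.5224]
```

View pics/all.png

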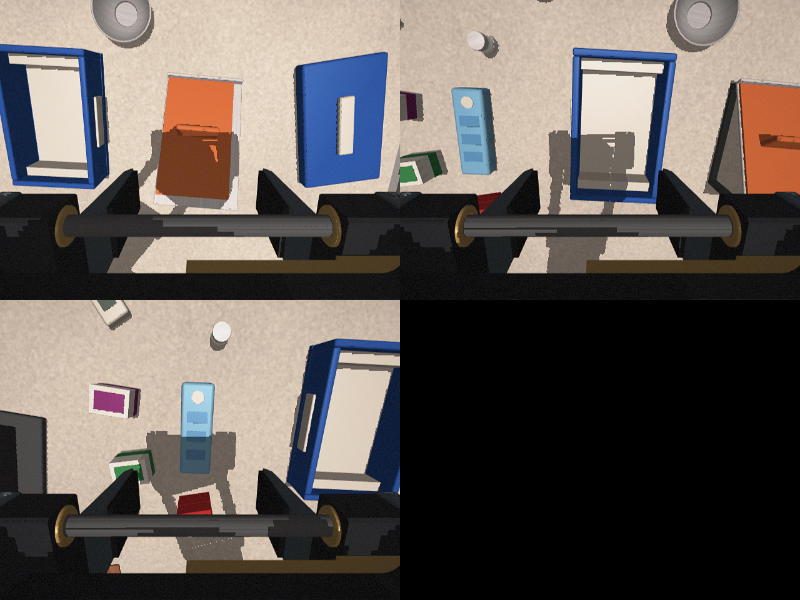

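```bash
cat >> h.py <<'E'
def divider(im,K,R,c,vis=None):
    b=max(blobs(mask(im,[2,150,25],[15,255,255]),800),key=cv2.contourArea); h=cv2.convexHull(b)
    q=cv2.approxPolyN(h,4,ensure_convex=True).reshape(4,2).astype(float)
    best=None
    O=np.array([[-.115,-.065,0],[.115,-.065,0],[.115,.065,0],[-.115,.065,0]])-[0,0,.020]  # plate top, fin point origin
    for i in range(4):
        for qq in (np.roll(q,i,0),np.roll(q[::-1],i,0)):
            ok,rv,tv=cv2.solvePnP(O,qq,K,None,flags=cv2.SOLVEPNP_ITERATIVE)
            if not ok: continue
            e=np.linalg.norm(cv2.projectPoints(O,rv,tv,K,None)[0][:,0]-qq,axis=1).mean()
            Rw=R@cv2.Rodrigues(rv)[0]
            if Rw[2,2]>0 and Rw[0,0]>0 and (best is None or e<best[0]): best=(e,Rw,R@tv[:,0]+c,qq)
    return best
E
python3 - <<'E'
from h import *
import pickle
D=pickle.load(open("D.pkl","rb"))
a=D["car"]; 
for b in blobs(mask(a[0],*BLUE),3000)[:2]: print("carrier",*rect(b,*a[1:],.086), b.reshape(-1,2).min(0),b.reshape(-1,2).max(0))
for n in ("pack","car"):
  a=D[n]
  for b in blobs(mask(a[0],[93,60,50],[107,255,255]),2000)[:2]: print("pack",n,*rect(b,*a[1:],.04), b.reshape(-1,2).min(0),b.reshape(-1,2).max(0))
a=D["pack"]
for b in blobs(mask(a[0],*GREEN),200): print("green",*rect(b,*a[1:],.076),b.reshape(-1,2).min(0),b.reshape(-1,2).max(0))
a=D["div"]; e,Rw,t,q=divider(*a); print("div",e,t,q.tolist());print(Rw,"tilt",np.degrees(np.arccos(Rw[2,2])))
E
```

```text
carrier [ 0.534  -0.0562] (260.8, 161.9) -3.099639892578125 [272  77] [442 325]
pack pack [0.5232 0.222 ] (166.7, 56.8) -2.4213790893554688 [288 131] [342 277]
pack car [0.5237 0.2131] (167.8, 69.2) -2.3853073120117188 [ 82 140] [153 279]
green [0.4537 0.3408] (47.3, 28.5) -83.41823768615723 [182 264] [229 288]
green [0.4845 0.3195] (70.9, 39.6) 59.662113189697266 [185 240] [247 281]
div 0.1511080330041469 [ 0.5189 -0.3395  0.1003] [[365.0, 319.0], [374.0, 133.0], [270.0, 123.0], [249.0, 310.0]]
[[ 0.8665  0.0922  0.4905]
 [-0.0762  0.9957 -0.0525]
 [-0.4933  0.0081  0.8698]] tilt 29.560865390096403
```

```bash
cat >> h.py <<'E'
C=np.array([.534,-.0562]);CY=-3.1
def say(s): print(s,round(ctrl.current_t(),2),"pos",np.array(ctrl.current_tool_pos()),"grip",round(ctrl.current_grip_width()*91,1),"F",round(ctrl.current_grasp_force(),1),np.array(ctrl.current_contact_force()))
E
python3 - <<'E'
from h import *
p=np.array([.5235,.222])
ctrl.goto([*p,.10],down(-2.42))
ctrl.move_l([*p,.014],vel=.1,contact_N=8); say("at pack")
ctrl.command_gripper(0); say("gripped")
ctrl.move_l([*p,.16],vel=.2); say("lift")
ctrl.move_l([*C,.16],vel=.3,ori=down(CY))
ctrl.move_l([*C,.045],vel=.12)
print(ctrl.move_l([*C,.022],vel=.03,contact_N=4)); say("down")
E
```

```text
at pack 5.66 pos [0.5239 0.2222 0.0146] grip 90.9 F 0.0 [ 0.6321 -0.0884  0.3295]
gripped 6.27 pos [0.5235 0.222  0.0141] grip 57.9 F 30.0 [ 0.3669 -1.3056  3.3604]
lift 7.15 pos [0.5227 0.2218 0.1589] grip 57.6 F 30.0 [ 0.4552 -0.3442 -4.5163]
True
down 9.95 pos [ 0.5338 -0.0562  0.0256] grip 57.7 F 30.0 [0.9368 0.1574 0.9349]
```

Run:
```python
from h import *
import pickle
ctrl.command_gripper(.84); ctrl.sleep(.2); say("released")
ctrl.move_l([*C,.10],vel=.1); ctrl.move_l([C[0],C[1],.30],vel=.3)
a=cam("wrist"); cv2.imwrite("pics/packed.png",a[0])
for b in blobs(mask(a[0],[93,60,50],[107,255,255]),2000)[:2]: print("pack",*rect(b,*a[1:],.052))
for b in blobs(mask(a[0],*BLUE),3000)[:2]: print("carrier",*rect(b,*a[1:],.086), b.reshape(-1,2).min(0),b.reshape(-1,2).max(0))
psi=np.radians(-5.3); n=np.array([.5*np.cos(psi),.5*np.sin(psi),.75**.5]); y=np.array([-np.sin(psi),np.cos(psi),0])
R=np.c_[y,np.cross(-n,y),-n]; P=np.array([.5189,-.3395,.1003])
ctrl.goto(P+n*.18,R); say("view")
a=cam("wrist"); cv2.imwrite("pics/div2.png",a[0]); pickle.dump(a,open("d2.pkl","wb"))
e,Rw,t,q=divider(*a); print(e,t,Rw,q.tolist()); print(ctrl.current_q())
```

```text
released 10.64 pos [ 0.5334 -0.0561  0.0258] grip 76.8 F 0.0 [ 0.8827 -0.1145  0.5225]
pack [ 0.5336 -0.0557] (165.7, 56.8) -3.1116867065429688
carrier [ 0.5339 -0.0564] (260.6, 162.0) -3.0927810668945312 [229  69] [406 325]
view 14.13 pos [ 0.6086 -0.3474  0.2562] grip 76.5 F 0.0 [ 0.4345 -0.1622 -0.0519]
0.21209166993637218 [ 0.5199 -0.3394  0.1024] [[ 0.8635  0.0905  0.4961]
 [-0.0755  0.9959 -0.0504]
 [-0.4986  0.0061  0.8668]] [[205.0, 278.0], [430.0, 277.0], [441.0, 146.0], [192.0, 147.0]]
[-28.8227  51.3128  31.3199 -14.0126 124.4119 -28.6824]
```

```bash
python3 -c "
import cv2,numpy as np
cv2.imwrite('pics/two.png',cv2.resize(np.hstack([cv2.imread('pics/packed.png'),cv2.imread('pics/div2.png')]),(800,300)))"
```

```text
(no output)
```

View pics/two.png

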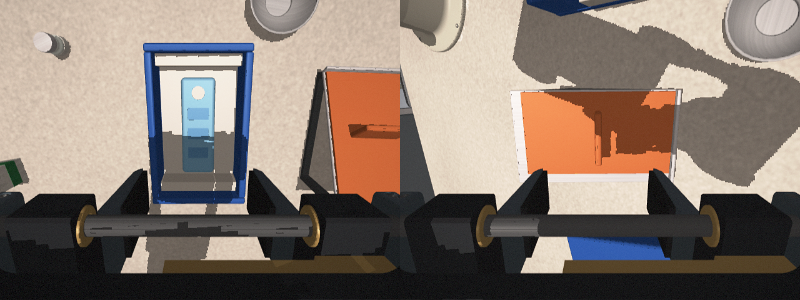

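Run:
```python
from h import *
psi=np.radians(-5.2); n=np.array([.5*np.cos(psi),.5*np.sin(psi),.75**.5]); y=np.array([-np.sin(psi),np.cos(psi),0])
R=np.c_[y,np.cross(-n,y),-n]; P=np.array([.5196,-.3394,.1014])
ctrl.move_l(P+n*.05,vel=.15,ori=R)
print(ctrl.move_l(P-n*.009,vel=.05,contact_N=6)); say("at fin")
ctrl.command_gripper(0); say("gripped"); w=ctrl.current_grip_width()*91
if 7<w<14:
    ctrl.move_l(P+n*.06,vel=.1); say("lift")
    ctrl.goto([*C,.25],down(90+CY)); say("over")
    a=cam("wrist"); cv2.imwrite("pics/hand.png",a[0]); import pickle; pickle.dump(a,open("d3.pkl","wb"))
```

```text
False
at fin 16.52 pos [ 0.5154 -0.3391  0.0939] grip 76.5 F 0.0 [ 0.5909  0.3022 -0.6992]
gripped 17.55 pos [ 0.5152 -0.339   0.0936] grip 10.1 F 30.0 [-0.0689 -0.4642 -0.4743]
lift 18.39 pos [ 0.549  -0.342   0.1528] grip 9.7 F 30.0 [-0.0243 -0.5621 -2.7027]
over 19.56 pos [ 0.5344 -0.0571  0.2496] grip 10.0 F 30.0 [ 1.0508 -0.0509 -2.6064]
```

View pics/hand.png

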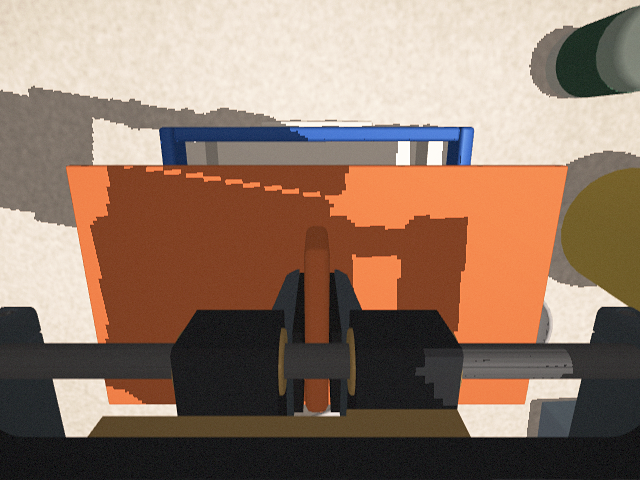

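Run:
```python
from h import *
import pickle
a=pickle.load(open("d3.pkl","rb"))
e,Rw,t,q=divider(*a); print(e,t,q.tolist());print(Rw)
s=np.linalg.norm
m=cast(q,*a[1:],.2406); print(m, m.mean(0), s(m[0]-m[1]),s(m[1]-m[2]), "yaw",[np.degrees(np.arctan2(*(m[i]-m[j])[1::-1])) for i,j in((1,0),(2,3))])
print(ctrl.current_tool_pos())
```

```text
24.955421460733056 [ 0.5339 -0.0537  0.2478] [[98.0, 343.0], [535.0, 343.0], [568.0, 165.0], [65.0, 165.0]]
[[ 0.9985  0.0539 -0.0112]
 [-0.0551  0.9711 -0.232 ]
 [-0.0016  0.2323  0.9726]]
[[ 0.4175 -0.0774  0.2406]
 [ 0.6468 -0.0898  0.2406]
 [ 0.652   0.002   0.2406]
 [ 0.4225  0.0147  0.2406]] [ 0.5347 -0.0376  0.2406] 0.2296960560166842 0.09201233293657363 yaw [np.float64(-3.1006839584533332), np.float64(-3.148478029958283)]
[ 0.5345 -0.0573  0.2494]
```

Run:
```python
from h import *
import pickle
a=pickle.load(open("d3.pkl","rb"))
q=[[109,403.5],[525.5,404],[567.5,165],[66.5,165.5]]
m=cast(q,*a[1:],.2394); print(m,m.mean(0),np.linalg.norm(np.roll(m,1,0)-m,axis=1))
O=np.array([[-.115,-.065,0],[.115,-.065,0],[.115,.065,0],[-.115,.065,0]])-[0,0,.020]
ok,rv,tv=cv2.solvePnP(O,np.array(q),a[1],None); print(a[2]@tv[:,0]+a[3]); print(a[2]@cv2.Rodrigues(rv)[0])
```

```text
[[ 0.4145 -0.1163  0.2394]
 [ 0.6464 -0.1291  0.2394]
 [ 0.6525  0.0019  0.2394]
 [ 0.4223  0.0143  0.2394]] [ 0.5339 -0.0573  0.2394] [0.1308 0.2323 0.1311 0.2305]
[ 0.5338 -0.0565  0.2604]
[[ 0.9986  0.0536 -0.0014]
 [-0.0536  0.9985  0.009 ]
 [ 0.0019 -0.0089  1.    ]]
```

Run:
```python
from h import *
ctrl.move_l([*C,.115],vel=.15); ctrl.sleep(.2)
print(ctrl.move_l([*C,.066],vel=.03,contact_N=4)); say("down")
z=ctrl.current_tool_pos()[2]
if z<.0765:
    ctrl.command_gripper(.3); ctrl.sleep(.3); say("released")
    ctrl.move_l([*C,.14],vel=.12); ctrl.move_l([*C,.26],vel=.3)
    a=cam("wrist"); cv2.imwrite("pics/seated.png",a[0]); import pickle; pickle.dump(a,open("d4.pkl","wb"))
    e,Rw,t,q=divider(*a); print(e,t,q.tolist());print(Rw)
```

```text
True
down 22.25 pos [ 0.534  -0.0563  0.0688] grip 10.0 F 30.0 [-0.0506 -0.2339  5.2621]
released 23.02 pos [ 0.5334 -0.0561  0.0683] grip 27.0 F 0.0 [ 0.0428 -0.0043  1.0323]
0.20788056465326932 [ 0.5337 -0.0559  0.0795] [[205.0, 276.0], [429.0, 276.0], [441.0, 146.0], [194.0, 146.0]]
[[ 0.9984  0.0559  0.0058]
 [-0.0559  0.9984 -0.0019]
 [-0.0059  0.0016  1.    ]]
```

Run:
```python
from h import *
ctrl.move_l([.50,.10,.28],vel=.4,ori=down(0))
ctrl.command_gripper(1)
ctrl.goto([.40,.335,.24],down(6)); say("view")
a=cam("wrist"); cv2.imwrite("pics/carton.png",a[0])
for b in blobs(mask(a[0],*GREEN),200): print("green",*rect(b,*a[1:],.076),b.reshape(-1,2).min(0),b.reshape(-1,2).max(0))
for b in blobs(mask(a[0],*PURPLE),200): print("purple",*rect(b,*a[1:],.076),b.reshape(-1,2).min(0),b.reshape(-1,2).max(0))
```

```text
view 28.11 pos [0.4007 0.3344 0.2402] grip 90.9 F 0.0 [-0.1518  0.3104 -0.0094]
green [0.4536 0.3406] (47.2, 28.8) -82.9498233795166 [289 143] [344 178]
purple [0.5647 0.3628] (49.5, 14.9) -84.05404329299927 [270   0] [335  22]
purple [0.5458 0.3634] (57.0, 4.3) 81.80266571044922 [264  26] [335  50]
```

View pics/carton.png

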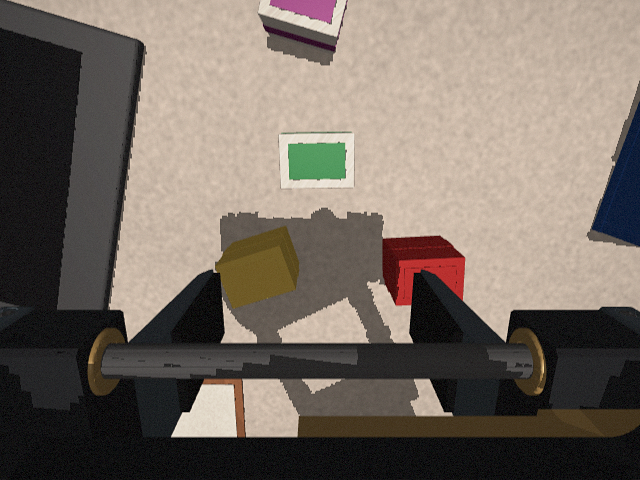

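Run:
```python
from h import *
p=np.array([.4536,.3406]); a=np.radians(CY); T=C-.060*np.array([np.cos(a),np.sin(a)])
ctrl.goto([*p,.13],down(7))
print(ctrl.move_l([*p,.034],vel=.1,contact_N=8)); say("at carton")
ctrl.command_gripper(0); say("gripped"); w=ctrl.current_grip_width()*91
if 60<w<68:
    ctrl.move_l([*p,.22],vel=.2); say("lift")
    ctrl.move_l([*T,.22],vel=.3,ori=down(CY))
    ctrl.move_l([*T,.112],vel=.12); ctrl.sleep(.2)
    print(ctrl.move_l([*T,.088],vel=.025,contact_N=3)); say("down")
    if ctrl.current_tool_pos()[2]<.1:
        ctrl.command_gripper(.88); ctrl.sleep(.3); say("released")
        ctrl.move_l([*T,.20],vel=.12); ctrl.move_l([T[0],T[1],.32],vel=.3)
        c=cam("wrist"); cv2.imwrite("pics/final.png",c[0])
        for b in blobs(mask(c[0],*GREEN),200): print("green",*rect(b,*c[1:],.137)); print("target",T)
        b=cam("side")[0]; cv2.imwrite("pics/fin2.png",cv2.resize(np.hstack([c[0],b]),(800,300)))
```

```text
False
at carton 29.82 pos [0.4539 0.3408 0.0346] grip 91.3 F 0.0 [ 0.7418 -0.62   -0.9276]
gripped 30.36 pos [0.4537 0.3406 0.0342] grip 64.0 F 30.0 [ 0.0071 -1.4894  4.741 ]
lift 31.44 pos [0.453  0.3403 0.2189] grip 63.7 F 30.0 [-0.853  -0.5716 -2.6343]
True
down 34.83 pos [ 0.4738 -0.0529  0.0948] grip 63.7 F 30.0 [ 1.6955  0.7066 -0.3583]
released 35.6 pos [ 0.4737 -0.0528  0.0951] grip 80.2 F 0.0 [ 0.0896 -0.1831  0.3241]
green [ 0.4734 -0.0524] (47.3, 27.8) 86.87265014648438
target [ 0.4741 -0.053 ]
```

View pics/fin2.png

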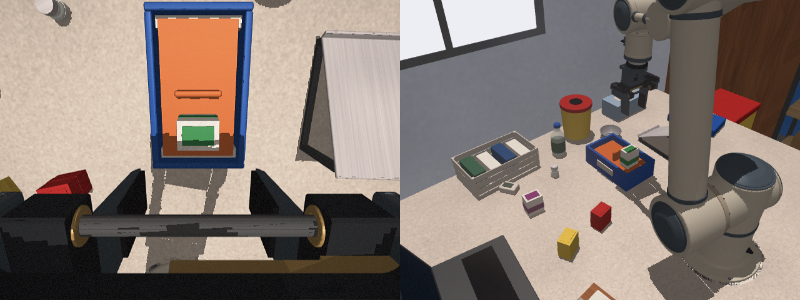

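The picture shows the carton standing upright on the flat divider, on the near side of the fin. Its green patch is at about (200,132) in the wrist view. The bystanders are where they were.

```bash
python3 -c "
from bench import ctrl
ctrl.sleep(.3); print(ctrl.sign_off(), ctrl.current_t())"
```

```text
the job is handed in; nothing more can be done
the job is handed in; nothing more can be done
```

The carrier is packed and handed in after about 37 s of robot time: cold pack flat on the floor, divider seated on both ledges with its fin up, and green-banded carton upright on the divider. Each was set down on contact and checked in the wrist camera; no verdict came back at hand-in.

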